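# Roll the sample vial onto the scanner's reading slit and trigger the scan

### The arm

A 6-joint arm with a two-finger parallel gripper is mounted at the origin on the work surface. World frame = base frame: x ahead of the robot, y to its left, z up, the work surface at z = 0. Lengths are in m, angles in degrees, forces in N, time in s.
With the tool pointing down it reaches from about 0.4 to 0.825 m from the base axis. Payload 7 kg.
Tool frame: the origin (TCP) lies between the finger pads; the fingertips stand 14 mm ahead of it and the grasp point (between the pads) lies 5 mm behind it; z points along the fingers, y is the line along which they close (so a half turn about z gives the same grasp; the last joint's range is limited). The gripper opens to 88 mm and grips with 3 to 60 N. Pads are 19 mm wide; open, the fingers measure 130 mm over their backs; the gripper's body (78 mm by 193 mm) begins 47 mm behind the grasp point.
Start: joints at [86.408, 20.546, 0.682, 0, -70.136, -16.507], TCP at [0.232, 0.634, 0.241] pointing down, gripper open.
Joint ranges: [-176.03, 176.03], [-82.01, 121.73], [-58.28, 71.71], [-173.87, 95.51], [-174.79, -0.11], [-173.66, 173.66]. Speed limits (degrees/s): [136.94, 136.94, 172.46, 180, 180, 180].

### API

Orientations are given as [roll, pitch, yaw] about the fixed x, y, z axes, in that order (R = Rz(yaw) Ry(pitch) Rx(roll)).
In Python, from plant import status, cams, job gives the robot as it stands. The module is installed in compiled form; this text tells all that it offers.
- The arm moves only by the tool step_arm, never from a script. Its arguments are lists of equal length, an entry for each row: "xyz": the shift along the tool's x, y, z each as a share of 20 cm, from -1 to 1, a list of three; "yaw": the turn about the tool's z as a share of 360 degrees, from -1 to 1; "claw": the closure, from -1 (fully open) to 1 (shut). A call has 1 to 20 rows; each row is the pose to reach, as a shift and turn from the pose commanded when the call began, along the tool's axes at that moment, turning the shorter way round; what a row does not reach only later rows make up. A row lasts 1/12 s, in which the tool goes at most 41.7 mm and 7.16 degrees, less where a joint would pass 70% of its speed; a pose out of reach is approached as far as the arm can. A call with a number of a shift or a turn outside -1 to 1 is refused whole. A call with a gripper value outside its range is refused whole. The fingers move at their own pace and stop on an object; "grip_force" is the grip in N (left out, the last holds). Time passes only in rows, so rows that repeat a pose let the fingers close. It gives the time, the measured TCP pose, the force, the opening and the grip force at its end, in the units of the state.
- status.get_state(): the state, without advancing time (a new reading comes with each control period).
- cams.capture(name): name is "side" or "top"; returns (picture, depth): 384x512x3 uint8, blue, green, red; 384x512 float32, m along the optical axis (not along the pixel's ray), 0 where there is no reading.
- cams.calibration(name): a dict with "mtx" (3x3 intrinsics, pixels), "D" ([k1, k2, p1, p2, k3] as OpenCV has them; the pictures are not rectified), "camera_from_world" (4x4, takes a point from world to camera coordinates). Camera axes: x right, y down, z forward; pixel columns grow to the right and rows downward; lengths in m; the calibration is good to about 2 mm. A picture is of the moment at which its call begins. calibration takes no time and is no camera call.
- job.close_job(): hands the job in; it is judged then, once.
The state is a dict: "time_s": time; "joints": joint angles; "qd": joint speeds; "joint_torque": joint torques, N m; "tcp_pos": TCP position; "eef_rot": TCP orientation; "contact_force": force on the tool from outside, world axes, zero at the start; "moment": the same for the moment, N m; "gripper_width": finger opening in m; "gripper_force": force on a finger pad.
Only numpy, scipy, OpenCV 4.12 (cv2) and the standard library are available. Lean on these libraries where they do the work, as an engineer would, in place of code of your own. Each camera call takes 0.05 s, during which the arm holds its last target. There are 200 camera calls.

### The job

Two capped vials lie on the white scanning deck. With a fingertip, push the top of the longer vial sideways so that it rolls, without being lifted or slid, until it lies centred along the dark reading slit, then press the round white button on the small box beside the deck all the way down and let go. Leave the shorter vial and everything else where it is.

Things in the scene. Friction and masses are not known exactly. Their poses are not given: they have to be found in the camera images.
- long_vial: the longer vial: amber glass, white cap, a cylinder 95 mm long, 28 mm in diameter, about 70 g, lying nearly parallel to the slit. Origin on its axis at mid-length, 14 mm above the deck; x along the cylinder, y and z turn as it rolls. Pushed at its top it rolls half as far as the finger moves, so a narrow fingertip needs several short strokes; let go, it stops within a few mm.
- short_vial: the shorter vial, same make and 28 mm diameter but 55 mm long, lying on the deck on the other side of the slit; not to be moved. Origin on its axis at mid-length, x along the cylinder.
- slit (a point): the reading slit: a dark flush straight line 150 mm long and 6 mm wide across the middle of the white deck. The point is at its middle on the deck's top surface, 14 mm above the bench; x runs along the slit, y across it along the deck, z up. The fixed deck reaches 100 mm either way along x (beyond that, on the -x side, an 18 mm high teal strip, 28 mm wide) and 140 mm either way along y, where rims 6 mm wide stand 6 mm above its surface.
- scan_top (a point): the centre of the top of the white round push button, 30 mm in diameter, sprung, that stands on a fixed grey box 80 x 70 x 30 mm to the left of the deck. It is pressed straight down.
- scan (a joint): travel of the button in m: 0 released, 0.006 fully down; 5 N hold it fully down, and it springs back.
- beaker: loose clear beaker 74 mm wide, 95 mm tall, with white pipettes standing up to about 145 mm, right of the deck; leave alone. Origin at the centre of its underside.
- tray: loose white open tray 100 x 140 x 30 mm right of the deck, nearer the robot than the beaker; leave alone. Origin at the centre of its underside.
- jar: loose closed amber jar 52 mm wide, 75 mm tall, standing left of the deck, farther from the robot than the button box; leave alone. Origin at the centre of its underside.
Things that resemble listed ones, but are neither listed nor needed, are in the scene too. Leave any turquoise or yellow look-alike of the part that bears scan_top alone. Leave any blue look-alike of the long_vial alone.

How it is judged (in metres and radians):
On the way, in this order (a step that is already met when the one before it is completed fails the run):
1. the long vial has rolled through about a quarter turn ((angle between long_vial's own y axis and vertical below 0.5 rad or angle between long_vial's own y axis and vertical above 2.64 rad)), for 0.02 s.
2. the long vial has rolled through about half a turn ((angle between long_vial's own z axis and vertical below 0.5 rad or angle between long_vial's own z axis and vertical above 2.64 rad)), for 0.02 s.
3. the long vial rests along the slit (y of long_vial in the frame of slit between -0.007 and 0.007 m and x of long_vial in the frame of slit between -0.035 and 0.035 m and angle between the x axis of long_vial and the x axis of slit, either way round below 0.2 rad and height (world z) of long_vial below 0.032 m and linear speed of long_vial below 0.01 m/s and angular speed of long_vial below 0.5 rad/s), for 0.3 s.
4. the button is pressed fully down (value of joint scan above 0.005 m), for 0.05 s.
At the end, for the whole second after the job is handed in: the long vial is at rest on the deck along the slit: its middle within 7 mm of the slit's centre line and 35 mm of its midpoint, its axis within 0.2 rad of it; the button was then pressed at least 5 mm and is up again; the short vial is within 12 mm of its start (all of step 3 and value of joint scan below 0.0015 m and not (distance of short_vial from where it was at the start of the episode above 0.012 m)); the robot touches nothing.
It fails at once if a vial is lifted more than 8 mm off the deck (height (world z) of any of long_vial, short_vial above 0.036 m).
It fails at once if a vial is tipped up on end (angle between any of long_vial, short_vial's own x axis and vertical below 1.25 rad or angle between any of long_vial, short_vial's own x axis and vertical above 1.89 rad).
It fails at once if the button is pressed while the long vial is not on the slit (value of joint scan above 0.004 m and not (y of long_vial in the frame of slit between -0.01 and 0.01 m)).
It fails at once if the short vial is moved more than 12 mm (distance of short_vial from where it was at the start of the episode above 0.012 m).
It fails at once if the beaker, tray or jar is moved more than 20 mm (distance of any of beaker, tray, jar from where it was at the start of the episode above 0.02 m).
It also fails if it takes over 58 s, if anything falls off the work surface, if the arm or the gripper's body presses on something with over 40 N, if the wrist force passes 120 N, or if a joint passes its speed limit or range.

## Working session

There is one attempt and no reset: what is moved stays moved. The work goes in short steps, Python scripts to look and compute and a tool call to move; the robot and the scene stay as the last step left them, time stands still between calls to the robot, and variables do not carry over. Pictures are saved under pics/ and viewed, at most 10 in all, crops included, and the job is handed in when it is done.

Besides the shell and the picture viewer there is one more tool, called after "Emit:" in YAML: its name, and indented under it one key for each argument. step_arm: Moves the arm, as the interface text tells. Shift numbers are shares of 20 cm and turn numbers shares of 360 degrees, none past 1 either way. Its arguments: {"type":"object","properties":{"xyz":{"type":"array"},"yaw":{"type":"array"},"claw":{"type":"array"},"grip_force":{"type":"number"}},"required":["xyz","yaw","claw"]}

```bash
mkdir -p pics
cat > h.py <<'E'
import numpy as np,cv2
from plant import status,cams,job
def snap(n,f):
    p,d=cams.capture(n); cv2.imwrite(f'pics/{f}.png',p); np.save(f'pics/{f}.npy',d); return p,d
def ray(n,uv):
    c=cams.calibration(n); M=np.array(c['camera_from_world']); 
    q=cv2.undistortPoints(np.array([[uv]],float),np.array(c['mtx']),np.array(c['D']))[0,0]
    R=M[:3,:3]; o=-R.T@M[:3,3]; return o,R.T@np.array([q[0],q[1],1.])
def atz(n,uv,z):
    o,d=ray(n,uv); return o+d*(z-o[2])/d[2]
def atd(n,uv,D):
    o,d=ray(n,uv); return o+d*D[int(uv[1]),int(uv[0])]
E
python3 - <<'E'
from h import *
print(status.get_state())
a,_=snap('top','t0');b,_=snap('side','s0')
for n in('top','side'): o,d=ray(n,(256,192));print(n,o,d)
E
```

```text
{'time_s': 0.0, 'joints': array([ 8.64095479e+01,  2.05912047e+01,  6.32525206e-01, -1.76462309e-02,
       -7.01350291e+01, -1.65082658e+01]), 'qd': array([-0.10136577,  0.01366971, -0.10810332, -0.08748984,  0.00169439,
        0.13990193]), 'joint_torque': array([ 9.57072116e-04, -5.82713234e+01,  2.93070441e+01,  6.99766651e+00,
        7.16846334e-03, -1.57981781e-04]), 'tcp_pos': array([0.23181871, 0.63344755, 0.23962356]), 'eef_rot': array([ 1.79905440e+02, -1.07252258e-02, -2.01047189e+01]), 'contact_force': array([ 0.64197934, -0.41444095,  0.01948394]), 'moment': array([-0.02710326, -0.02681526, -0.02448878]), 'gripper_force': 0.0, 'gripper_width': 0.0876753945420059}
top [0.31420332 0.02377237 1.25523642] [ 0.17475713  0.00752763 -0.98466733]
side [ 0.40796041 -0.80121927  0.84380081] [ 0.08906655  0.73230186 -0.67517009]
```

View pics/t0.png

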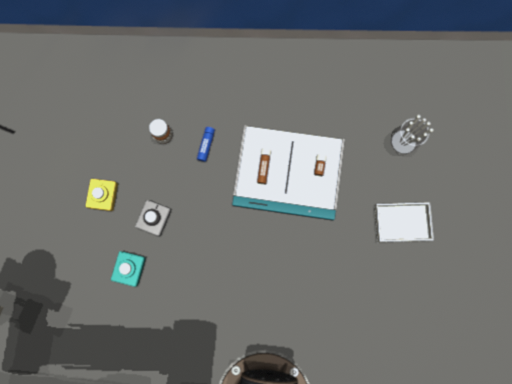

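View pics/s0.png

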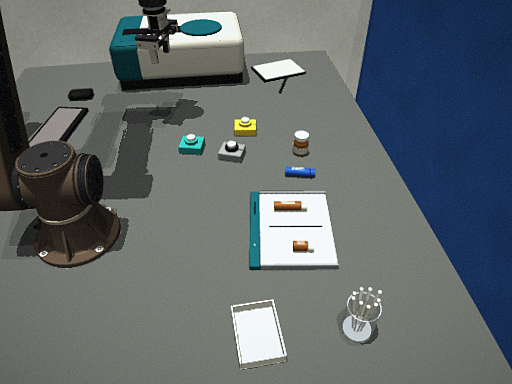

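Top view: the long amber vial is at about (264,167), the slit at (290,167) and the short vial at (320,166). There are three button boxes: yellow (100,194), grey (153,217) and teal (127,268). The grey one is the target, because the text describes a grey box. The blue vial at (206,144) is a decoy. I'll confirm in an enlarged crop.

Run:
```python
from h import *
p=cv2.imread('pics/t0.png')
a=cv2.resize(p[118:223,228:352],None,fx=5,fy=5,interpolation=cv2.INTER_CUBIC)
b=cv2.resize(p[192:242,128:178],None,fx=3.5,fy=3.5,interpolation=cv2.INTER_CUBIC)
o=np.zeros((525,800,3),np.uint8);o[:,:620]=a;o[:175,622:797]=b;cv2.imwrite('pics/c0.png',o)
```

```text
(no output)
```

View pics/c0.png

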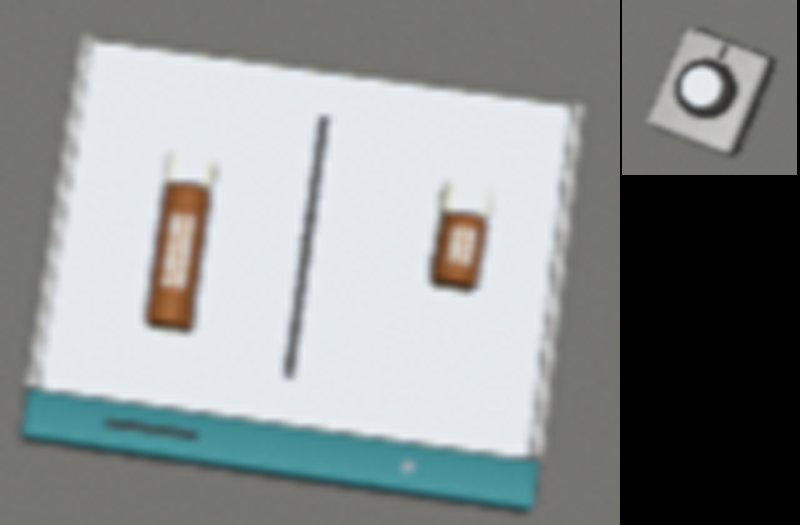

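Run:
```python
from h import *
p=cv2.imread('pics/s0.png')
a=cv2.resize(p[180:275,240:345],None,fx=5,fy=5,interpolation=cv2.INTER_CUBIC)
b=cv2.resize(p[130:170,210:255],None,fx=5,fy=5,interpolation=cv2.INTER_CUBIC)
o=np.zeros((475,755,3),np.uint8);o[:,:525]=a;o[:200,528:753]=b;cv2.imwrite('pics/c1.png',o)
```

```text
(no output)
```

View pics/c1.png

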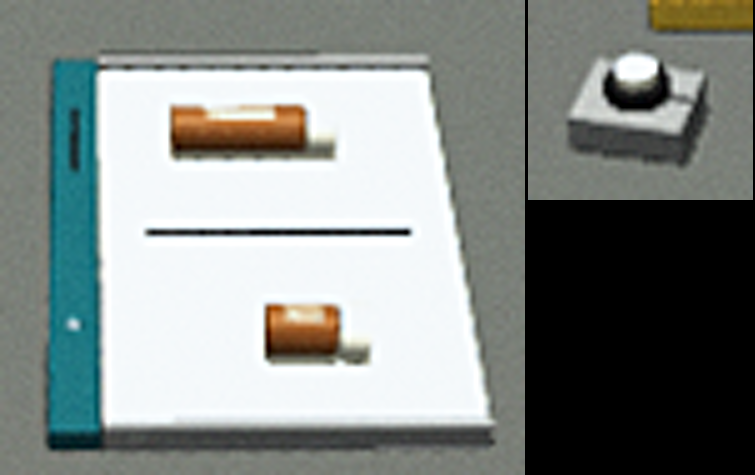

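The crops confirm it. The grey box carries the white button, at about top px (150.6,217.1). The long vial's bottom end is at crop (171,328) and its cap end at (191,157). The slit ends are at crop (324,117) and (289,376).

Run:
```python
from h import *
T=lambda U,V,s=5,x=228,y=118:((U+.5)/s-.5+x,(V+.5)/s-.5+y)
S=lambda U,V,s=5,x=240,y=180:T(U,V,s,x,y)
np.set_printoptions(precision=4,suppress=True)
D=np.load('pics/t0.npy')
e=[atz('top',T(*q),.014) for q in((324,117),(289,376))];f=[atz('side',S(*q),.014) for q in((411,232),(146,232))]
for g in(e,f):
  m=(g[0]+g[1])/2;d=g[0]-g[1];print('slit',m,np.linalg.norm(d),np.degrees(np.arctan2(d[1],d[0])))
def tri(u,v):
  o1,d1=ray('top',u);o2,d2=ray('side',v);A=np.c_[d1,-d2];k=np.linalg.lstsq(A,o2-o1,rcond=None)[0]
  p=o1+d1*k[0];q=o2+d2*k[1];return (p+q)/2,np.linalg.norm(p-q)
print('tri slit end',tri(T(324,117),S(411,232)))
b=[atz('top',T(*q),.028) for q in((191,157),(171,328))]
m=(b[0]+b[1])/2;d=b[0]-b[1];print('vial',m,np.linalg.norm(d),np.degrees(np.arctan2(d[1],d[0])))
c=[atz('top',T(*q),.028) for q in((188,185),(171,328))];print('amber',c)
s=[atz('top',T(*q),.028) for q in((467,189),(455,289))];print('short',s)
print('vial depth top z',atd('top',T(180,250),D),atd('top',T(240,250),D))
bt=T(79,88,3.5,128,192);print('btn',bt,tri(bt,S(110,66,5,210,130)),atd('top',bt,D),[atz('top',bt,z) for z in(.04,.05)])
sl=(e[0]+e[1])/2;d=e[0]-e[1];x=d/np.linalg.norm(d);y=np.array([-x[1],x[0],0])
print('vial in slit',(m-sl)@x,(m-sl)@y, 'tcp R -20 yaw')
```

```text
slit [ 0.6074 -0.0557  0.014 ] 0.14761053693525153 -6.844967179392896
slit [ 0.6095 -0.0546  0.014 ] 0.14852321663992815 -7.171906779844162
tri slit end (array([ 0.6818, -0.0645,  0.0144]), np.float64(0.0023820757287745203))
vial [0.6044 0.0136 0.028 ] 0.0961932274880931 -5.331429705534705
amber [array([0.6365, 0.0104, 0.028 ]), array([0.5566, 0.018 , 0.028 ])]
short [array([ 0.6374, -0.1417,  0.028 ]), array([ 0.5815, -0.1352,  0.028 ])]
vial depth top z [0.5967 0.0141 0.0418] [ 0.6041 -0.0191  0.013 ]
btn (150.21428571428572, 216.78571428571428) (array([0.4579, 0.3092, 0.053 ]), np.float64(0.005409532546116396)) [0.4556 0.3099 0.0495] [array([0.4567, 0.3121, 0.04  ]), array([0.4556, 0.3098, 0.05  ])]
vial in slit -0.01116201421942288 0.06838951350887074 tcp R -20 yaw
```

Emit:
step_arm:
  xyz:
    - [0.94,0.75,0]
    - [0.94,0.75,0]
    - [0.94,0.75,0]
    - [0.94,0.75,0]
    - [0.94,0.75,0]
    - [0.94,0.75,0]
    - [0.94,0.75,0]
    - [0.94,0.75,0]
  yaw: [-0.0367,-0.0367,-0.0367,-0.0367,-0.0367,-0.0367,-0.0367,-0.0367]
  claw: [1,1,1,1,1,1,1,1]

```text
time_s: 0.77
tcp_pos: [0.3577, 0.4269, 0.2408]
eef_rot: [-180.0, 0.0, -7.0]
contact_force: [0.4, 0.4, 0.5]
gripper_width: 0.0399
gripper_force: 0.0
```

Emit:
step_arm:
  xyz:
    - [0.74,0.95,0]
    - [0.74,0.95,0]
    - [0.74,0.95,0]
    - [0.74,0.95,0]
    - [0.74,0.95,0]
    - [0.74,0.95,0]
    - [0.74,0.95,0]
    - [0.74,0.95,0]
  yaw: [0,0,0,0,0,0,0,0]
  claw: [1,1,1,1,1,1,1,1]

```text
time_s: 1.43
tcp_pos: [0.4817, 0.2215, 0.2402]
eef_rot: [180.0, 0.0, -7.0]
contact_force: [-0.3, -0.0, -0.5]
gripper_width: 0.0001
gripper_force: 0.0
```

Emit:
step_arm:
  xyz:
    - [0.74,0.75,0.7]
    - [0.74,0.75,0.7]
    - [0.74,0.75,0.7]
    - [0.74,0.75,0.7]
    - [0.74,0.75,0.7]
    - [0.74,0.75,0.7]
    - [0.74,0.75,0.7]
    - [0.74,0.75,0.7]
  yaw: [0,0,0,0,0,0,0,0]
  claw: [1,1,1,1,1,1,1,1]

```text
time_s: 2.1
tcp_pos: [0.6097, 0.0551, 0.0977]
eef_rot: [179.9, 0.2, -7.0]
contact_force: [0.3, -0.1, 1.7]
gripper_width: 0.0006
gripper_force: 0.0
```

Run:
```python
from h import *
p,d=snap('side','s1')
cv2.imwrite('pics/c2.png',cv2.resize(p[120:270,220:380],None,fx=4,fy=4,interpolation=cv2.INTER_CUBIC))
```

```text
(no output)
```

View pics/c2.png

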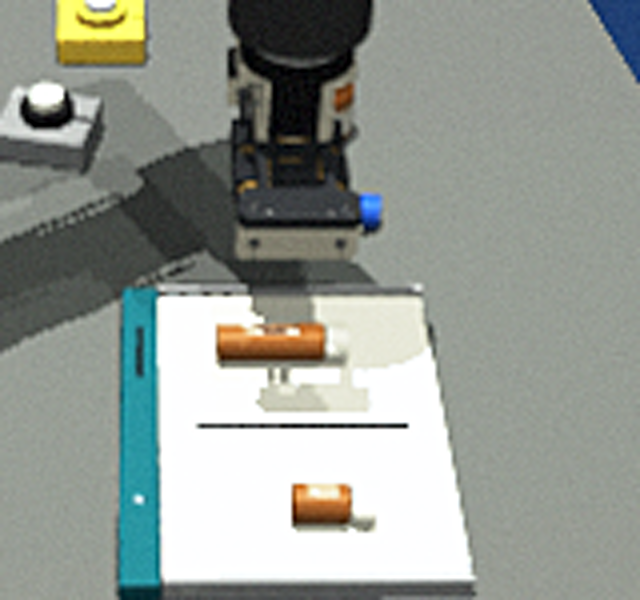

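Run:
```python
from h import *
c=cams.calibration('side');M=np.array(c['camera_from_world'])
t=status.get_state()['tcp_pos'];print(t)
for dz in(-.014,0,.057,.1):
  q=cv2.projectPoints(np.array([t+[0,0,dz]]),cv2.Rodrigues(M[:3,:3])[0],M[:3,3],np.array(c['mtx']),np.array(c['D']))[0].ravel();print(dz,(q-[220,120])*4)
d=np.load('pics/s1.npy')
for u,v in((290,235),(290,260),(290,275),(290,300),(300,310)):
  print((u,v),atd('side',(220+u/4,120+v/4),d))
p=cv2.imread('pics/s1.png')
cr=p[170:215,260:325];cv2.imwrite('pics/c3.png',cv2.resize(cr,None,fx=10,fy=10,interpolation=cv2.INTER_CUBIC))
```

```text
[0.6099443  0.05615573 0.09930396]
-0.014 [278.70416353 243.95049585]
0 [279.78041503 229.12560265]
0.057 [284.33178464 166.20579391]
0.1 [287.95520809 115.84822464]
(290, 235) [ 0.59478477 -0.03770084  0.17516029]
(290, 260) [0.63716918 0.12903916 0.00301131]
(290, 275) [ 0.63517593  0.11704558 -0.00197562]
(290, 300) [0.62610452 0.07405451 0.01189652]
(300, 310) [0.63107073 0.06049555 0.01355171]
```

View pics/c3.png

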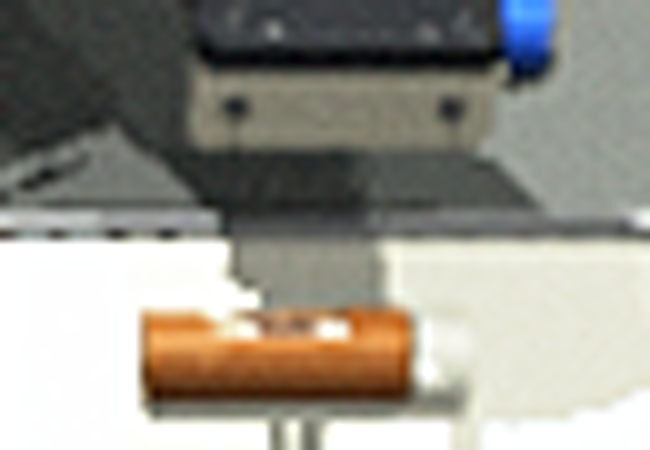

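Emit:
step_arm:
  xyz:
    - [0,0.17,0.1]
    - [0,0.17,0.18]
    - [0,0.17,0.19]
    - [0,0.17,0.19]
  yaw: [0,0,0,0]
  claw: [1,1,1,1]

```text
time_s: 2.48
tcp_pos: [0.6058, 0.0232, 0.063]
eef_rot: [180.0, -0.0, -6.8]
contact_force: [1.4, -0.3, 0.4]
gripper_width: 0.0003
gripper_force: 0.0
```

Emit:
step_arm:
  xyz:
    - [0,0,0.005]
    - [0,0,0.01]
    - [0,0,0.01]
    - [0,0,0.01]
  yaw: [0,0,0,0]
  claw: [1,1,1,1]

```text
time_s: 2.82
tcp_pos: [0.6064, 0.0223, 0.0614]
eef_rot: [-180.0, -0.1, -6.8]
contact_force: [-0.6, -0.6, 0.4]
gripper_width: 0.0007
gripper_force: 0.0
```

Emit:
step_arm:
  xyz:
    - [0,0,0.01]
    - [0,0,0.02]
    - [0,0,0.02]
    - [0,0,0.02]
  yaw: [0,0,0,0]
  claw: [1,1,1,1]

```text
time_s: 3.15
tcp_pos: [0.6058, 0.0215, 0.0563]
eef_rot: [180.0, 0.0, -6.9]
contact_force: [-0.4, 0.5, -0.5]
gripper_width: 0.0004
gripper_force: 0.0
```

Emit:
step_arm:
  xyz:
    - [0,0,0.005]
    - [0,0,0.005]
    - [0,0,0.005]
  yaw: [0,0,0]
  claw: [1,1,1]

```text
time_s: 3.4
tcp_pos: [0.6061, 0.0215, 0.0559]
eef_rot: [180.0, -0.0, -6.9]
contact_force: [-1.4, 0.6, 3.8]
gripper_width: 0.0003
gripper_force: 1.9
```

Emit:
step_arm:
  xyz:
    - [0,0,0.002]
    - [0,0.02,0.002]
    - [0,0.04,0.002]
    - [0,0.06,0.002]
    - [0,0.08,0.002]
    - [0,0.08,0.002]
  yaw: [0,0,0,0,0,0]
  claw: [1,1,1,1,1,1]

```text
time_s: 3.9
tcp_pos: [0.6043, 0.0052, 0.0561]
eef_rot: [-180.0, -0.0, -6.9]
contact_force: [-3.0, 0.3, 9.7]
gripper_width: 0.0004
gripper_force: 4.7
```

```bash
cat >> h.py <<'E'
def vial():
    # amber pixels in side view -> long vial's silhouette on deck, slit coords
    p,d=cams.capture('side');s=status.get_state()
    b,g,r=[p[...,i].astype(int) for i in range(3)]
    m=((r-b>60)&(r>g+25)).astype(np.uint8); m[:185]=0;m[275:]=0;m[:,:245]=0;m[:,340:]=0
    n,l,st,c=cv2.connectedComponentsWithStats(m)
    X=np.array([.9928,-.1205,0]);Y=np.array([.1205,.9928,0]);S=np.array([.6085,-.055,0])
    for i in range(1,n):
        if st[i,4]>20:
            w=atz('side',c[i],.030)-S
            v,u=np.nonzero(l==i);e=cv2.fitLine(np.c_[u,v].astype(np.float32),cv2.DIST_L2,0,.01,.01).ravel()
            a=atz('side',c[i]+15*e[:2],.03)-atz('side',c[i]-15*e[:2],.03)
            print('amber slit x,y mm',(w@X*1e3).round(1),(w@Y*1e3).round(1),'area',st[i,4],'ang',np.degrees(np.arctan2(a@Y,a@X)).round(1))
    t=s['tcp_pos']-S;print('tcp slit',(t@X*1e3).round(1),(t@Y*1e3).round(1),s['tcp_pos'][2].round(4),'F',s['contact_force'].round(1),s['time_s'])
E
python3 -c "
from h import *
vial()"
```

```text
amber slit x,y mm -32.7 54.5 area 87 ang -17.4
amber slit x,y mm 5.4 -84.4 area 106 ang -3.2
tcp slit -11.5 59.4 0.0561 F [-2.9  0.5  9.6] 3.95
```

Emit:
step_arm:
  xyz:
    - [0,0.02,0]
    - [0,0.04,0]
    - [0,0.06,0]
    - [0,0.08,0]
    - [0,0.08,0]
  yaw: [0,0,0,0,0]
  claw: [1,1,1,1,1]

```text
time_s: 4.37
tcp_pos: [0.6025, -0.0106, 0.0556]
eef_rot: [-180.0, -0.1, -6.9]
contact_force: [0.4, 0.2, 3.7]
gripper_width: 0.0008
gripper_force: 1.8
```

Emit:
step_arm:
  xyz:
    - [0,0,-0.05]
    - [0,0,-0.05]
  yaw: [0,0]
  claw: [1,1]

```text
time_s: 4.53
tcp_pos: [0.603, -0.01, 0.0667]
eef_rot: [-180.0, -0.1, -6.9]
contact_force: [0.8, 0.2, 0.4]
gripper_width: 0.0004
gripper_force: 0.0
```

Run:
```python
from h import *
vial()
p,_=snap('top','t2');q=cv2.imread('pics/s1.png');q,_=snap('side','s2')
o=np.hstack([cv2.resize(p[110:230,220:360],(350,300)),cv2.resize(q[160:280,220:360],(350,300))]);cv2.imwrite('pics/c4.png',o)
```

```text
amber slit x,y mm -33.3 49.3 area 79 ang -12.1
amber slit x,y mm 5.2 -84.0 area 108 ang -5.8
tcp slit -11.0 44.1 0.0661 F [0.7 0.3 0.5] 4.5833
```

View pics/c4.png

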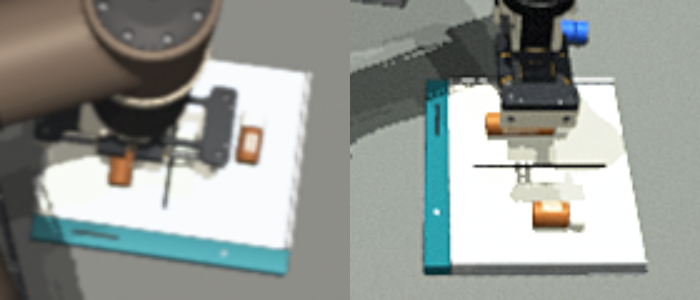

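Emit:
step_arm:
  xyz:
    - [0,-0.1,0]
    - [0,-0.1,0]
    - [0,-0.1,0.03]
    - [0,-0.1,0.05]
    - [0,-0.1,0.05]
    - [0,-0.08,0.05]
    - [0,-0.06,0.05]
    - [0,-0.04,0.05]
    - [0,-0.02,0.05]
    - [0,0,0.05]
    - [0,0.02,0.05]
    - [0,0.04,0.05]
    - [0,0.06,0.05]
    - [0,0.08,0.05]
    - [0,0.08,0.05]
    - [0,0.08,0]
    - [0,0.08,0]
  yaw: [0,0,0,0,0,0,0,0,0,0,0,0,0,0,0,0,0]
  claw: [1,1,1,1,1,1,1,1,1,1,1,1,1,1,1,1,1]

```text
time_s: 6.1
tcp_pos: [0.6007, -0.0264, 0.0663]
eef_rot: [-180.0, -0.1, -6.9]
contact_force: [0.8, 0.3, 0.5]
gripper_width: 0.0002
gripper_force: 0.0
```

```bash
python3 -c "
from h import *
vial()"
```

```text
amber slit x,y mm -31.1 28.6 area 92 ang -13.9
amber slit x,y mm 5.1 -83.7 area 111 ang -4.6
tcp slit -11.3 27.6 0.0657 F [-0.8  0.7 -0.6] 6.15
```

Emit:
step_arm:
  xyz:
    - [0,-0.06,0]
    - [0,-0.06,0]
    - [0,-0.06,0.03]
    - [0,-0.06,0.05]
    - [0,-0.06,0.05]
    - [0,-0.04,0.05]
    - [0,-0.02,0.05]
    - [0,0,0.05]
    - [0,0.02,0.05]
    - [0,0.04,0.05]
    - [0,0.06,0.05]
    - [0,0.08,0.05]
    - [0,0.1,0.05]
    - [0,0.1,0.05]
    - [0,0.1,0]
    - [0,0.1,0]
  yaw: [0,0,0,0,0,0,0,0,0,0,0,0,0,0,0,0]
  claw: [1,1,1,1,1,1,1,1,1,1,1,1,1,1,1,1]

```text
time_s: 7.48
tcp_pos: [0.5983, -0.046, 0.0662]
eef_rot: [-180.0, -0.1, -6.9]
contact_force: [0.1, -0.9, -0.0]
gripper_width: 0.0004
gripper_force: 0.0
```

Emit:
step_arm:
  xyz:
    - [0,0,-0.3]
    - [0,-0.5,-0.6]
    - [0,-0.9,-0.6]
    - [0,-0.9,-0.6]
    - [0,-0.9,-0.6]
    - [0,-0.9,-0.6]
    - [0,-0.9,-0.6]
  yaw: [0,0,0,0,0,0,0]
  claw: [1,1,1,1,1,1,1]

```text
time_s: 8.07
tcp_pos: [0.6212, 0.1382, 0.1876]
eef_rot: [-179.9, -0.2, -6.6]
contact_force: [0.2, -0.2, -0.3]
gripper_width: 0.0004
gripper_force: 0.0
```

Run:
```python
from h import *
vial()
q,_=snap('side','s3')
cv2.imwrite('pics/c5.png',cv2.resize(q[180:275,240:345],None,fx=5,fy=5,interpolation=cv2.INTER_CUBIC))
```

```text
amber slit x,y mm -18.4 18.6 area 213 ang -0.8
amber slit x,y mm 5.9 -81.6 area 100 ang -3.6
tcp slit -11.5 191.1 0.1861 F [-1.5  0.2 -1.6] 8.1167
```

View pics/c5.png

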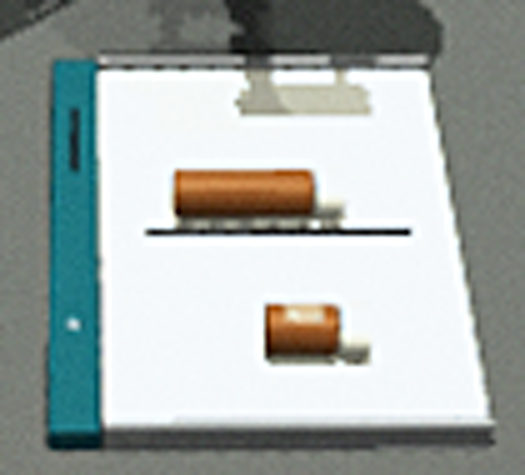

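The side view shows the long vial unobstructed, at crop rows 170–217 just behind the slit (row 232). Its label has rolled out of sight and it has stayed parallel. I'll measure it from both views.

```bash
cat >> h.py <<'E'
def meas():
    X=np.array([.9928,-.1205,0]);Y=np.array([.1205,.9928,0])
    for n,S,(r0,r1,c0,c1) in(('side',[.6095,-.0546,0],(185,275,245,340)),('top',[.6074,-.0557,0],(125,205,240,345))):
        p,d=cams.capture(n);p=p.astype(int);m=((p[...,2]-p[...,0]>45)&(p[...,2]>p[...,1]+18)).astype(np.uint8)
        k=np.zeros_like(m);k[r0:r1,c0:c1]=1;m*=k
        N,l,st,c=cv2.connectedComponentsWithStats(m)
        for i in range(1,N):
            if st[i,4]>20:
                w=atz(n,c[i],.028)-S;print(n,'amber x,y mm',(w@X*1e3).round(1),(w@Y*1e3).round(1),st[i])
E
python3 -c "
from h import *
meas()"
```

```text
side amber x,y mm -18.8 18.6 [275 214  28   9 235]
side amber x,y mm 5.3 -81.1 [293 241  15   9 124]
top amber x,y mm -19.3 16.0 [277 158  12  28 256]
top amber x,y mm 5.1 -81.6 [315 161  10  14  92]
```

Emit:
step_arm:
  xyz:
    - [0,0.2,0.1]
    - [0,0.4,0.3]
    - [0,0.6,0.5]
    - [0,0.81,0.58]
    - [0,0.81,0.6]
    - [0,0.81,0.6]
    - [0,0.81,0.6]
  yaw: [0,0,0,0,0,0,0]
  claw: [1,1,1,1,1,1,1]

```text
time_s: 8.85
tcp_pos: [0.5979, -0.0313, 0.0631]
eef_rot: [179.9, 0.2, -7.1]
contact_force: [-1.2, -0.7, -0.0]
gripper_width: 0.0005
gripper_force: 0.0
```

Emit:
step_arm:
  xyz:
    - [0,0,0.03]
    - [0,0,0.05]
    - [0,0,0.05]
    - [0,0.02,0.05]
    - [0,0.04,0.05]
    - [0,0.06,0.05]
    - [0,0.08,0.05]
    - [0,0.1,0.05]
    - [0,0.12,0.05]
    - [0,0.14,0.05]
    - [0,0.155,0.05]
    - [0,0.165,0.05]
    - [0,0.165,0.05]
    - [0,0.165,0.05]
  yaw: [0,0,0,0,0,0,0,0,0,0,0,0,0,0]
  claw: [1,1,1,1,1,1,1,1,1,1,1,1,1,1]

```text
time_s: 10.02
tcp_pos: [0.5967, -0.0609, 0.0558]
eef_rot: [-180.0, -0.1, -6.9]
contact_force: [0.8, -0.8, 5.8]
gripper_width: 0.0005
gripper_force: 2.9
```

Emit:
step_arm:
  xyz:
    - [0,0,-0.03]
    - [0,0,-0.1]
    - [0,0,-0.3]
    - [0,-0.5,-0.6]
    - [0,-0.9,-0.6]
    - [0,-0.9,-0.6]
    - [0,-0.9,-0.6]
    - [0,-0.9,-0.6]
    - [0,-0.9,-0.6]
  yaw: [0,0,0,0,0,0,0,0,0]
  claw: [1,1,1,1,1,1,1,1,1]

```text
time_s: 10.77
tcp_pos: [0.6184, 0.1226, 0.1766]
eef_rot: [-179.9, -0.1, -6.7]
contact_force: [1.1, -1.2, -0.5]
gripper_width: 0.0009
gripper_force: 0.0
```

Run:
```python
from h import *
meas();print(status.get_state()['tcp_pos'])
q,_=snap('side','s4');p,_=snap('top','t4')
o=np.hstack([cv2.resize(p[120:220,230:355],(375,300),interpolation=cv2.INTER_CUBIC),cv2.resize(q[180:275,240:345],(332,300),interpolation=cv2.INTER_CUBIC)]);cv2.imwrite('pics/c6.png',o)
```

```text
side amber x,y mm -19.9 2.9 [275 218  28   9 240]
side amber x,y mm 5.4 -81.2 [293 241  15  10 125]
top amber x,y mm -18.8 0.5 [283 158  12  29 236]
top amber x,y mm 5.2 -81.5 [315 161  10  14  91]
[0.61699705 0.11911956 0.17493135]
```

View pics/c6.png

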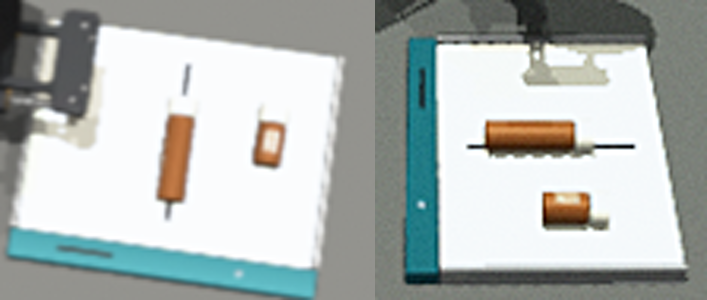

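The vial lies on the slit at y ≈ 1.7 mm, and both views show the slit sticking out at each end. The short vial hasn't moved. On to the grey box's button.

Emit:
step_arm:
  xyz:
    - [-0.91,-0.85,0]
    - [-0.91,-0.85,0]
    - [-0.91,-0.85,0]
    - [-0.91,-0.85,0]
    - [-0.91,-0.85,0]
    - [-0.91,-0.85,0.1]
    - [-0.91,-0.85,0.3]
    - [-0.91,-0.85,0.4]
    - [-0.91,-0.85,0.4]
    - [-0.91,-0.85,0.4]
  yaw: [0,0,0,0,0,0,0,0,0,0]
  claw: [1,1,1,1,1,1,1,1,1,1]

```text
time_s: 11.8
tcp_pos: [0.4571, 0.307, 0.0945]
eef_rot: [179.8, 0.1, -6.9]
contact_force: [0.9, 2.0, 1.1]
gripper_width: 0.0005
gripper_force: 0.0
```

Run:
```python
from h import *
print(status.get_state()['tcp_pos'])
q,_=snap('side','s5')
cv2.imwrite('pics/c7.png',cv2.resize(q[90:180,190:290],None,fx=6,fy=6,interpolation=cv2.INTER_CUBIC))
```

```text
[0.45714649 0.30700668 0.09448308]
```

View pics/c7.png

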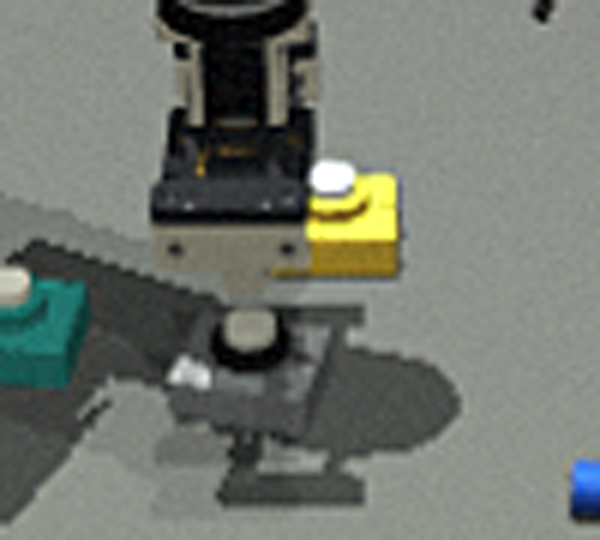

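The beige fingertip at (250,285) sits straight above the grey box's white button at (250,328), so I'll descend.

Emit:
step_arm:
  xyz:
    - [0,0,0.06]
    - [0,0,0.12]
    - [0,0,0.14]
    - [0,0,0.15]
    - [0,0,0.15]
  yaw: [0,0,0,0,0]
  claw: [1,1,1,1,1]

```text
time_s: 12.27
tcp_pos: [0.4581, 0.3083, 0.0661]
eef_rot: [-180.0, -0.0, -6.9]
contact_force: [-0.1, -1.6, 2.3]
gripper_width: 0.0005
gripper_force: 0.7
```

Emit:
step_arm:
  xyz:
    - [0,0,0.008]
    - [0,0,0.015]
    - [0,0,0.02]
    - [0,0,0.02]
  yaw: [0,0,0,0]
  claw: [1,1,1,1]

```text
time_s: 12.6
tcp_pos: [0.458, 0.3088, 0.0618]
eef_rot: [-179.9, -0.1, -6.9]
contact_force: [2.7, -2.4, 4.0]
gripper_width: 0.0007
gripper_force: 2.0
```

Emit:
step_arm:
  xyz:
    - [0,0,0.01]
    - [0,0,0.01]
    - [0,0,0.01]
  yaw: [0,0,0]
  claw: [1,1,1]

```text
time_s: 12.85
tcp_pos: [0.458, 0.3089, 0.0602]
eef_rot: [-179.9, -0.1, -6.8]
contact_force: [0.8, -2.7, 10.8]
gripper_width: 0.0003
gripper_force: 5.4
```

Emit:
step_arm:
  xyz:
    - [0,0,0.006]
    - [0,0,0.006]
    - [0,0,0.006]
  yaw: [0,0,0]
  claw: [1,1,1]

```text
time_s: 13.1
tcp_pos: [0.458, 0.3089, 0.06]
eef_rot: [-179.9, -0.1, -6.8]
contact_force: [-2.9, -4.8, 19.8]
gripper_width: 0.0002
gripper_force: 10.4
```

Bottomed out: the TCP stopped at z = 0.060 with the force at 20 N. Releasing.

Emit:
step_arm:
  xyz:
    - [0,0,-0.05]
    - [0,0,-0.2]
    - [0,0,-0.4]
    - [0,0,-0.5]
    - [0,0,-0.5]
    - [0,0,-0.5]
    - [0,0,-0.5]
  yaw: [0,0,0,0,0,0,0]
  claw: [1,1,1,1,1,1,1]

```text
time_s: 13.68
tcp_pos: [0.4566, 0.3082, 0.1573]
eef_rot: [180.0, 0.1, -6.9]
contact_force: [-0.2, -0.7, 0.0]
gripper_width: 0.0008
gripper_force: 0.0
```

Run:
```python
from h import *
meas();print(status.get_state()['tcp_pos'],status.get_state()['contact_force'])
print(job.close_job())
```

```text
side amber x,y mm -19.7 3.1 [275 218  28   9 237]
side amber x,y mm 5.3 -81.0 [293 241  15   9 125]
top amber x,y mm -19.1 0.6 [283 158  11  29 230]
top amber x,y mm 5.4 -81.4 [315 161  10  14  87]
[0.45656315 0.30794665 0.15662523] [ 0.5035986   0.16743336 -0.73357313]
the job is handed in; nothing more can be done
None
```

The long vial was rolled onto the slit and measures about 2 mm off its centre line; the grey box's button was pressed until it bottomed out and then released, the short vial hasn't measurably moved, and the job is handed in (no verdict was returned).

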